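# Snap the housing's covers shut and hold it up level

### The job

Press both hinged covers of the grey housing down until they snap shut while it sits in its nest. Then take the housing by the handle bar on top, lift it straight up about 10 cm without turning it, and finish there: the program ends with the gripper still holding the housing level and still in the air, square over its nest, covers shut. Do not tip the housing, and leave the screwdriver, tape roll, spare cover and levelling foot around the nest where they lie.

Things in the scene. Friction and masses are not known exactly. Their poses are not given: they have to be found in the camera images.
- housing: Loose grey plastic housing, 0.5 to 0.85 kg, 120 mm (own x) by 220 mm (own y), 50 mm high without covers and handle. Origin: centre of its underside; z up. A black handle bar stands over the middle of its top, 77 mm above the origin; one hinged cover on each side of the bar (+y left, -y right). Its centre of mass lies below the bar's middle.
- handle (a point): Middle of the housing's handle bar: 98 mm long along the housing's x, 14 mm wide (y), 18 mm tall (underside 68, top 86 mm above the housing's origin), on a 12 mm wide post under each end. 18 mm free under the bar, over a solid 40 mm wide spine. Open covers leave too little room beside the bar for an open gripper. Axes as the housing's.
- cover_left (a joint): Angle of the left (+y) cover, rad: 0 shut flat, 1.3 fully open, starts at 0.75 to 1.1. A slightly stiff hinge (0.04 Nm) lets it stay at any angle. In the last 0.13 rad its lip meets a sprung catch on the housing's end wall and more push is needed, about 4 N at 45 mm from the hinge; below about 0.06 rad the catch holds it shut.
- cover_right (a joint): Angle of the right (-y) cover, rad, the mirror image of the left one: 0 shut flat, 1.3 fully open, starts at 0.75 to 1.1. Same catch.
- cover_left_edge (a point): Middle of the left cover's free edge, top of its 8 mm round lip. The cover is a grey plate 116 mm (x) by 84 mm (y), 5 mm thick; its hinge runs along the housing's x at y = +22 mm, 51 mm above the origin, beside the handle; the lip is 86 mm out from the hinge and swings up. Shut, the plate's top is 55 mm, the lip's 58 mm above the origin. A black catch stands outside the lip, up to 65 mm.
- cover_right_edge (a point): Middle of the right cover's free edge, top of its lip; mirror image of the left cover, hinge at y = -22 mm.
- nest: Fixed nest that the housing sits in, axes parallel to the housing's: aluminium plate 180 (x) by 260 (y) by 12 mm with white L-shaped corner stops rising to 32 mm above the bench, 4 mm clear of the housing. Origin: centre of its underside, on the bench; seated, the housing's origin is 12 mm above it.
- screwdriver: Bystander: screwdriver lying in front of the nest (robot side).
- tape_roll: Bystander: cardboard ring 96 mm across, 25 mm high, beside one end of the nest.
- spare_cover: Bystander: loose flat grey plate 116 by 84 by 5 mm on the bench beside the other end of the nest; not one of the two hinged covers.
- leveling_foot: Bystander: steel foot, 40 mm across and 40 mm high, behind the nest.

How it is judged (in metres and radians):
On the way, in this order (a step that is already met when the one before it is completed fails the run):
1. both covers are snapped shut while the housing sits in its nest (value of joint each of cover_left, cover_right below 0.05 rad and z of housing in the frame of nest below 0.018 m and horizontal distance between housing and nest below 0.01 m), for 0.2 s.
2. the housing is lifted clear of the nest by the gripper, covers shut (value of joint each of cover_left, cover_right below 0.05 rad and z of housing in the frame of nest above 0.072 m and contact force between housing and the fingers above 1 N), for 0.2 s.
At the end, for the whole second after the job is handed in: The housing is held by the fingers 60 to 160 mm above its seat in the nest, within 25 mm sideways of the nest's centre, turned by less than 0.15 rad from the nest, within 0.12 rad of level, still (under 20 mm/s and 0.1 rad/s), touching no nest or bystander, both covers within 0.05 rad of shut (all of step 2 and z of housing in the frame of nest below 0.172 m and horizontal distance between housing and nest below 0.025 m and angle between the x axis of housing and the x axis of nest, either way round below 0.15 rad and angle between housing's own z axis and vertical below 0.12 rad and linear speed of housing below 0.02 m/s and angular speed of housing below 0.1 rad/s and contact force between housing and nest below 0.1 N and contact force between housing and screwdriver below 0.1 N and contact force between housing and tape_roll below 0.1 N and contact force between housing and spare_cover below 0.1 N and contact force between housing and leveling_foot below 0.1 N); the arm keeps its last pose, push and grip.
It fails at once if the housing is tipped by more than 0.3 rad (angle between housing's own z axis and vertical above 0.3 rad).
It fails at once if the screwdriver, tape roll, spare cover or levelling foot is moved by more than 30 mm (distance of any of screwdriver, tape_roll, spare_cover, leveling_foot from where it was at the start of the episode above 0.03 m).
It also fails if it takes over 51 s, if anything falls off the work surface, if the arm or the gripper's body presses on something with over 40 N, if the wrist force passes 120 N, or if a joint passes its speed limit or range.

### The arm

A 6-joint arm with a two-finger parallel gripper is mounted at the origin on the work surface. World frame = base frame: x ahead of the robot, y to its left, z up, the work surface at z = 0. Lengths are in mm, angles in degrees, forces in N, time in s.
With the tool pointing down it reaches from about 300 to 850 mm from the base axis. Payload 4.2 kg.
Tool frame: the origin (TCP) lies midway between the tips of the shut fingers; the grasp point (between the pads) lies 19 mm behind it; z points along the fingers, y is the line along which they close (so a half turn about z gives the same grasp; the last joint's range is limited). The gripper opens to 91 mm and grips with 3 to 60 N. Pads are 32 mm wide; open, the fingers measure 118 mm over their backs; the gripper's body (76 mm by 178 mm) begins 60 mm behind the grasp point.
Start: joints at [69.844, 18.312, 89.639, -0, 72.044, -1.146], TCP at [187.306, 543.654, 213.976] pointing down, gripper open.
Joint ranges: [-177.97, 177.97], [-48.28, 115.42], [12.27, 149.76], [-77.06, 257.06], [2.81, 150.46], [-146.56, 146.56]. Speed limits (degrees/s): [147.25, 147.25, 180, 180, 180, 180].

### API

Orientations are given as [roll, pitch, yaw] about the fixed x, y, z axes, in that order (R = Rz(yaw) Ry(pitch) Rx(roll)).
In Python, from workcell import env gives the robot as it stands.
- The arm moves only by the tool creep_tool, called after "Call:" as name(argument=value, ...) on one line, values as JSON. Schema: {"type":"object","properties":{"offsets":{"type":"array","items":{"type":"number"},"minItems":6,"maxItems":48},"aperture":{"type":"number"},"grip_force":{"type":"number"},"only":{"type":"string"},"quiet":{"type":"boolean"},"lines":{"type":"string"}},"required":["offsets"],"additionalProperties":false}. offsets is one flat list of numbers that holds 1 to 8 rows one after another, with no inner brackets; each row has 6 numbers: dx, dy, dz in mm, then a rotation vector rx, ry, rz in degrees; each row shifts and turns the commanded pose from where the row before left it, along the tool's axes as they then stand; what a row does not reach is not made up. A row lasts 1/10 s, in which the tool goes at most 50 mm and 8.59 degrees, less where a joint would pass 70% of its speed; a pose out of reach is approached as far as the arm can. aperture is the finger opening in mm, set as the call begins (left out keeps the last). The fingers move at their own pace and stop on an object; grip_force is the grip in N (left out, the last holds). Time passes only in rows, so rows that do not move let the fingers close. The tool returns the time, the measured TCP pose, the force, the opening and the grip force at its end. only (a regular expression) keeps the lines of the reply that match it, lines (a string "A,B") keeps lines A to B, and quiet returns only ok. Input that does not fit is refused with a message, and nothing moves.
- env.state(): the state, without advancing time (a new reading comes with each control period).
- env.grab_frame(name): name is "scene" or "top" or "wrist"; returns the picture (384x512x3 uint8, blue, green, red); there is no depth.
- env.camera_model(name): a dict with "fx", "fy", "cx", "cy" (pixels), "D" ([k1, k2, p1, p2, k3] as OpenCV has them; the pictures are not rectified), "T" (4x4, takes a point from camera to world coordinates). Camera axes: x right, y up, looking along -z (the intrinsics and any distortion apply to the point x, -y, -z); pixel columns grow to the right and rows downward; lengths in mm; the calibration is good to about 2 mm. A picture is of the moment at which its call begins: read the wrist's pose just before it. camera_model takes no time and is no camera call; for the wrist camera it gives the pose at the moment of the call.
- env.job_done(): hands the job in; it is judged then, once.
The state is a dict: "time_s": time; "qpos": joint angles; "qvel": joint speeds; "effort": joint torques, N m; "ee_pos": TCP position; "ee_rot": TCP orientation; "force": force on the tool from outside, world axes, zero at the start; "torque": the same for the moment, N m; "gripper_width": finger opening in mm; "gripper_force": force on a finger pad.
Only numpy, scipy, OpenCV 4.12 (cv2) and the standard library are available. Lean on these libraries where they do the work, as an engineer would, in place of code of your own. Each camera call takes 0.05 s, during which the arm holds its last target. There are 200 camera calls.

## Working session

There is one attempt and no reset: what is moved stays moved. The work goes in short steps, Python scripts to look and compute and a tool call to move; the robot and the scene stay as the last step left them, time stands still between calls to the robot, and variables do not carry over. Pictures are saved under pics/ and viewed, at most 10 in all, crops included, and the job is handed in when it is done.

```bash
ls; mkdir -p pics
```

Run:
```python
from workcell import env
import cv2
for n in("scene","top"):
    cv2.imwrite(f"pics/{n}0.png",env.grab_frame(n)); m=env.camera_model(n); print(n,m)
s=env.state(); print(s)
```

```text
pics
workcell.py
scene {'fx': 453.09801028460936, 'fy': 453.09801028460936, 'cx': 251.39196841821294, 'cy': 189.32709974402465, 'D': array([-0.07406686,  0.        ,  0.        ,  0.        ,  0.        ]), 'T': array([[-3.84624737e-01, -7.36072895e-01,  5.57010328e-01,
         1.04332752e+03],
       [ 9.23053168e-01, -3.10657288e-01,  2.26858761e-01,
         2.82417384e+02],
       [ 6.05473270e-03,  6.01405639e-01,  7.98920895e-01,
         8.16921938e+02],
       [ 0.00000000e+00,  0.00000000e+00,  0.00000000e+00,
         1.00000000e+00]])}
top {'fx': 427.9462731553177, 'fy': 427.9462731553177, 'cx': 258.57202104961436, 'cy': 194.8216130547509, 'D': array([-0.14423902,  0.        ,  0.        ,  0.        ,  0.        ]), 'T': array([[-2.68553788e-02,  9.85867197e-01, -1.65362203e-01,
         3.49442611e+02],
       [-9.99463406e-01, -2.33773884e-02,  2.29433802e-02,
         7.96873489e+01],
       [ 1.87533895e-02,  1.65889624e-01,  9.85965995e-01,
         1.07969412e+03],
       [ 0.00000000e+00,  0.00000000e+00,  0.00000000e+00,
         1.00000000e+00]])}
{'time_s': 0.1, 'qpos': array([ 6.98439834e+01,  1.83463398e+01,  8.96983678e+01,  3.09783357e-05,
        7.20438232e+01, -1.14585599e+00]), 'qvel': array([-0.03713649, -0.09861844, -0.24033497,  0.0292356 , -0.02817237,
       -0.04696095]), 'effort': array([-1.10524026e-03, -4.13333201e+01, -2.32507253e+01,  7.28400657e-02,
        4.23310418e-02, -4.59568878e-05]), 'ee_pos': array([187.14346021, 543.22314254, 213.22788018]), 'ee_rot': array([-1.79911487e+02, -1.79985520e-03,  1.60989828e+02]), 'force': array([ 0.20695151, -0.17049456, -0.44010121]), 'torque': array([ 0.01730498,  0.0019097 , -0.03626465]), 'gripper_force': 0.0, 'gripper_width': 90.99790773862193}
```

View pics/scene0.png

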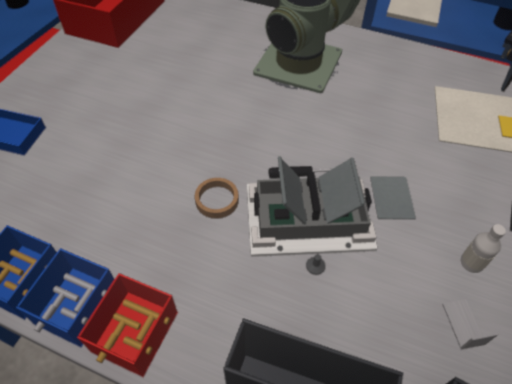

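View pics/top0.png

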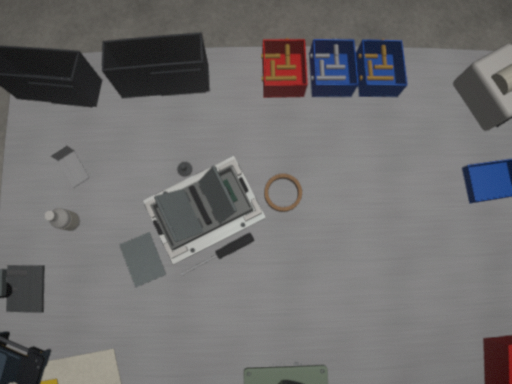

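The housing in its nest is at about (205,210) in the top view, with the tape roll at (283,192), the spare cover at (142,259), the screwdriver at (235,246) and the foot at (185,168). Next I'll segment the nest and enlarge the views.

Create h.py:
```python
import cv2,numpy as np
from workcell import env
def ray(m,p):
    K=np.array([[m['fx'],0,m['cx']],[0,m['fy'],m['cy']],[0,0,1.]])
    u=cv2.undistortPoints(np.array(p,float).reshape(-1,1,2),K,m['D']).reshape(-1,2)
    d=np.c_[u[:,0],-u[:,1],-np.ones(len(u))]@m['T'][:3,:3].T
    return m['T'][:3,3],d
def onz(m,p,z):
    o,d=ray(m,p); return o+d*((z-o[2])/d[:,2])[:,None]
def proj(m,P):
    P=np.atleast_2d(np.array(P,float)); c=(P-m['T'][:3,3])@m['T'][:3,:3]
    K=np.array([[m['fx'],0,m['cx']],[0,m['fy'],m['cy']],[0,0,1.]])
    q=c*[1,-1,-1]
    return cv2.projectPoints(q,np.zeros(3),np.zeros(3),K,m['D'])[0].reshape(-1,2)
```

Run:
```python
from h import *
im=cv2.imread('pics/top0.png'); m=env.camera_model('top')
g=im.min(2); mask=((g>150)*255).astype(np.uint8); mask[:140]=0;mask[280:]=0;mask[:,:115]=0;mask[:,320:]=0
n,l,st,c=cv2.connectedComponentsWithStats(mask)
big=np.vstack([np.argwhere(l==i)[:,::-1] for i in range(1,n) if st[i,4]>15])
r=cv2.minAreaRect(big.astype(np.float32)); b=cv2.boxPoints(r); print(r,b)
W=onz(m,b,12); print(W, W.mean(0)); print(np.linalg.norm(W-np.roll(W,1,0),axis=1))
for i in range(4):
    e=W[i]-W[i-1]; print(np.degrees(np.arctan2(e[1],e[0])))
a=cv2.resize(im[145:275,115:315],(800,520),interpolation=cv2.INTER_CUBIC)
cv2.imwrite('pics/topc.png',a)
s=cv2.imread('pics/scene0.png');cv2.imwrite('pics/scc.png',cv2.resize(s[145:285,190:420],(800,487),interpolation=cv2.INTER_CUBIC))
```

```text
((203.50001525878906, 209.0), (70.21253204345703, 103.75354766845703), 63.43495178222656) [[141.40001 200.79999]
 [234.20003 154.4    ]
 [265.60004 217.20001]
 [172.8     263.6    ]]
[[520.17749552 352.77192852  12.        ]
 [635.4304023  114.71386924  12.        ]
 [471.14980746  38.73209596  12.        ]
 [360.78274792 272.00947038  12.        ]] [496.8851133  194.55684102  12.        ]
[178.68760507 264.48983367 181.00094947 258.0682492 ]
26.87051463046048
-64.16662103699015
-155.17888457418474
115.31954030473547
```

View pics/topc.png

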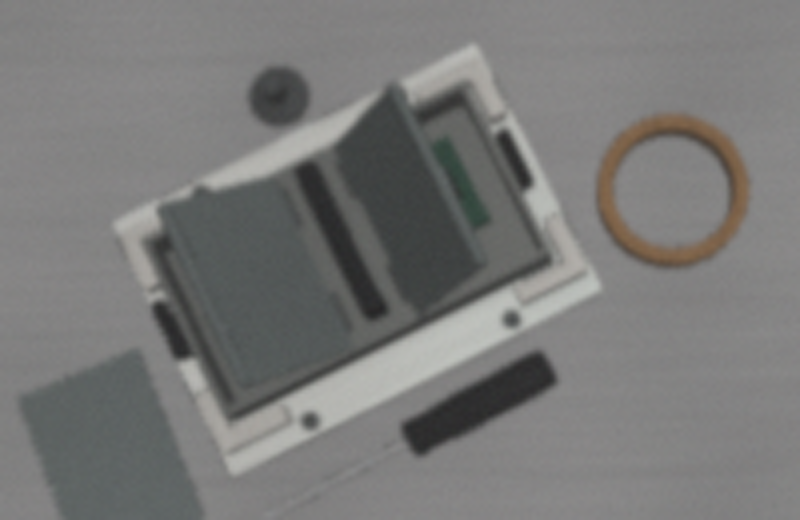

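View pics/scc.png

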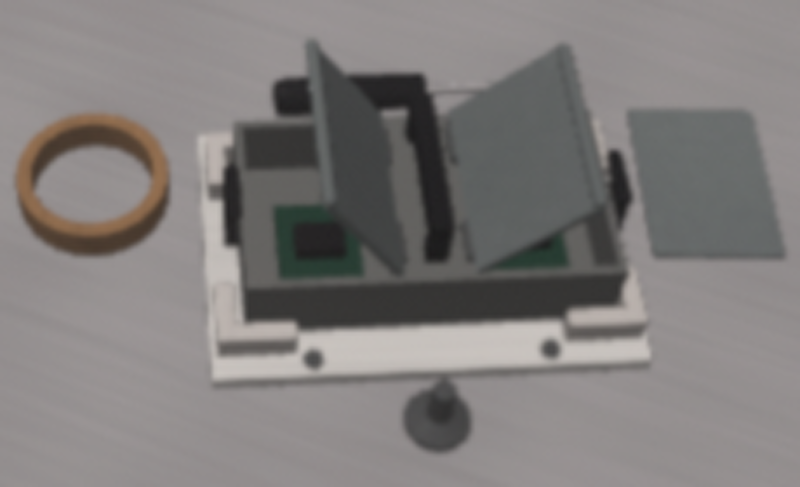

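The top crop shows nest plate corners at (476,42), (113,228), (233,475) and (602,290). The bar runs (308,165) to (374,318). The left-hand lip runs (165,208) to (245,385) and the right-hand lip (395,85) to (480,265). I'll compute the housing pose and cover angles from these.

Run:
```python
from h import *
from scipy.optimize import minimize_scalar
m=env.camera_model('top'); sc=env.camera_model('scene')
f=lambda p:np.array(p,float)/4+[115,145]-.4
W=onz(m,f([(476,42),(113,228),(233,475),(602,290)]),12)[:,:2]; print(W,W.mean(0))
ex=(W[0]-W[3]+W[1]-W[2]); yaw1=np.arctan2(ex[1],ex[0]); ey=W[1]-W[0]+W[2]-W[3]; yaw2=np.arctan2(-ey[0],ey[1]);print('yaw',np.degrees([yaw1,yaw2]))
B=onz(m,f([(308,165),(374,318)]),98)[:,:2]; d=B[0]-B[1]; print('bar',B.mean(0),np.linalg.norm(d),np.degrees(np.arctan2(d[1],d[0])))
g=lambda p:np.array(p,float)*230/800+[190,145]-.4
S=onz(sc,g([(213,382),(650,362)]),12); print('scene nest back edge',S[:,:2])
BS=onz(sc,g([(418,80),(440,225)]),98)[:,:2]; print('bar scene',BS,BS.mean(0))
c=(W.mean(0)+B.mean(0))/2; yaw=np.arctan2(d[1],d[0])*.3+.35*(yaw1+yaw2)
ux=np.array([np.cos(yaw),np.sin(yaw)]);uy=np.array([-ux[1],ux[0]])
print('used',c,np.degrees(yaw))
def P(x,sy,a,s=86,h=4):
    y=22+s*np.cos(a)-h*np.sin(a); z=63+s*np.sin(a)+h*np.cos(a); return np.r_[c+x*ux+sy*y*uy,z]
for nm,sy,tp,sp in(('L',1,[(165,208),(245,385)],[(565,48),(605,205)]),('R',-1,[(395,85),(480,265)],[(312,42),(330,205)])):
    for cam,q,xs in((m,f(tp),(58,-58)),(sc,g(sp),(-58,58))):
        e=lambda a:np.linalg.norm(proj(cam,[P(x,sy,a) for x in xs])-q,axis=1).sum()
        r=minimize_scalar(e,bounds=(0.4,1.35),method='bounded'); print(nm,r.x,r.fun, (proj(cam,[P(x,sy,r.x) for x in xs])-q).round(1).tolist())
s=env.state();print(s['ee_pos'],s['ee_rot'])
```

```text
[[633.60667845 116.28651419]
 [518.03629787 348.99211217]
 [361.39711754 271.88260878]
 [471.43359276  39.98021524]] [496.11842166 194.28536259]
yaw [25.69734719 25.90053254]
bar [493.79575166 193.76978142] 98.12275936189988 22.73179159525148
scene nest back edge [[633.6947887  115.80139623]
 [522.81150894 347.37434724]]
bar scene [[443.35130065 167.77358959]
 [538.04573112 211.70335654]] [490.69851589 189.73847307]
used [494.95708666 194.02757201] 24.878795383950543
L 0.7603238406431051 2.176799070430808 [[-0.7, -1.0], [0.5, 0.8]]
L 0.7561689621973543 1.8755331464543363 [[0.2, -0.4], [-0.6, 1.3]]
R 0.9842387706057681 1.982562359324479 [[-0.0, 0.4], [1.1, 1.1]]
R 0.9769276223048762 0.8041487797755834 [[0.3, -0.7], [-0.0, 0.1]]
[187.14346021 543.22314254 213.22788018] [-1.79911487e+02 -1.79985520e-03  1.60989828e+02]
```

Create g.py:
```python
# to-go to target in housing frame (x,y,z above housing origin), tool axes
import sys
from h import *
from scipy.spatial.transform import Rotation as Ro
c=np.array([495,194.]);Y=25.3
def tool():
    s=env.state(); R=Ro.from_euler('xyz',s['ee_rot'],degrees=True); return s,R
a=np.radians(Y);ux=np.array([np.cos(a),np.sin(a)]);uy=np.array([-ux[1],ux[0]])
s,R=tool()
p=s['ee_pos'];d=p[:2]-c
print('housing frame',(d@ux).round(1),(d@uy).round(1),(p[2]-12).round(1),'F',s['force'].round(1),'rpy',s['ee_rot'].round(2),'q',s['qpos'].round(0))
if len(sys.argv)>3:
    x,y,z=map(float,sys.argv[1:4]); T=np.r_[c+x*ux+y*uy,z+12]
    print('togo tool',R.inv().apply(T-p).round(1),'rotvec',np.degrees((R.inv()*Ro.from_euler('xyz',[180,0,180+Y],degrees=True)).as_rotvec()).round(2))
```

```text
(no output)
```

Call:
creep_tool(offsets=[0,0,0,0,0,-7.4,0,0,0,0,0,-7.4,0,0,0,0,0,-7.4,0,0,0,0,0,-7.4,0,0,0,0,0,-7.4,0,0,0,0,0,-7.3,0,0,0,0,0,0], aperture=0, grip_force=20)

```text
time_s: 0.8
ee_pos: [187.2, 543.4, 213.5]
ee_rot: [-180.0, -0.0, -154.7]
force: [-0.3, 0.3, 0.2]
gripper_width: 38.5
gripper_force: 0.0
```

```bash
python3 g.py 0 49 140
```

```text
housing frame -128.9 447.4 201.5 F [-0.3  0.3  0.2] rpy [-1.7996e+02 -4.0000e-02 -1.5473e+02] q [ 70.  18.  90.  -0.  72. -45.]
togo tool [-129.2 -398.3   61.7] rotvec [-0.04 -0.04 -0.03]
```

Call:
creep_tool(offsets=[-16,-45,0,0,0,0,-16,-45,0,0,0,0,-16,-45,0,0,0,0,-16,-45,0,0,0,0,-16,-45,0,0,0,0,-16,-45,0,0,0,0,-16,-45,0,0,0,0,-16,-45,0,0,0,0], quiet=true)

```text
ok
```

Call:
creep_tool(offsets=[0,-38,0,0,0,0,0,0,30,0,0,0,0,0,30,0,0,0,0,0,0,0,0,0])

```text
time_s: 2.0
ee_pos: [470.5, 236.7, 150.3]
ee_rot: [180.0, -0.5, -154.9]
force: [-1.2, 0.3, -0.1]
gripper_width: 0.7
gripper_force: 0.0
```

```bash
python3 g.py 0 49 104
```

Run:
```python
from h import *
cv2.imwrite('pics/s1.png',cv2.resize(env.grab_frame('scene')[100:285,190:420],(700,563)))
```

```text
housing frame -3.9 49.1 138.3 F [-1.2  0.3 -0.1] rpy [ 179.99   -0.52 -154.91] q [ 25.  17. 101.   0.  62. -90.]
togo tool [-4.2 -0.1 34.2] rotvec [ 0.01 -0.52 -0.21]
```

View pics/s1.png

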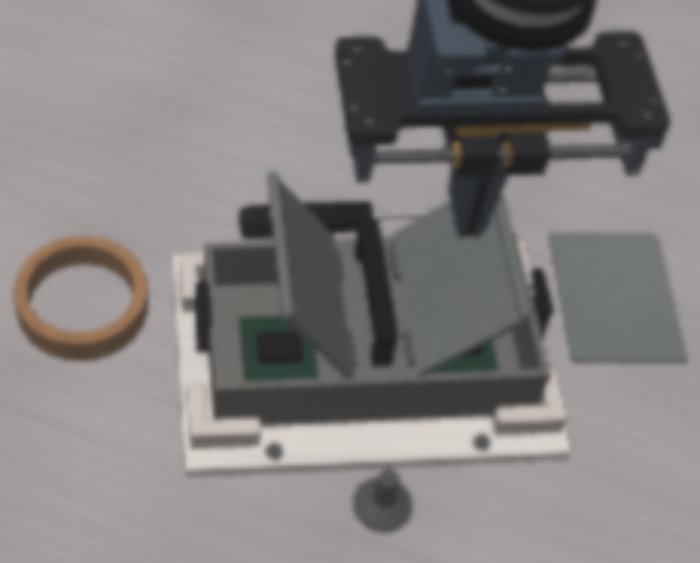

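The fingers (475,230) hang over the left cover, clear of the other one. Going down along the arc.

Call:
creep_tool(offsets=[-4,0,20,0,-0.5,0,0,0,20,0,0,0,0,3,5,0,0,0,0,3,5,0,0,0,0,3,5,0,0,0,0,4,5,0,0,0,0,2,5,0,0,0,0,2,5,0,0,0])

```text
time_s: 2.85
ee_pos: [469.9, 256.2, 84.0]
ee_rot: [180.0, 0.6, -154.7]
force: [0.4, -0.0, 0.2]
gripper_width: 0.5
gripper_force: 0.3
```

```bash
python3 g.py
```

```text
housing frame 3.9 67.0 72.0 F [ 0.4 -0.   0.2] rpy [ 179.99    0.55 -154.7 ] q [ 27.  21. 106.  -0.  52. -88.]
```

Call:
creep_tool(offsets=[0,1,3,0,0,0,0,1,3,0,0,0,0,0,2,0,0,0,0,0,1,0,0,0,0,0,0,0,0,0])

```text
time_s: 3.35
ee_pos: [469.0, 257.4, 74.8]
ee_rot: [-180.0, 0.5, -154.7]
force: [0.7, -0.2, -0.7]
gripper_width: 0.8
gripper_force: 0.0
```

```bash
python3 g.py 0 68.5 55
```

```text
housing frame 3.6 68.5 62.8 F [ 0.7 -0.2 -0.7] rpy [-180.      0.49 -154.72] q [ 28.  22. 106.  -0.  51. -88.]
togo tool [3.7 0.  7.8] rotvec [-0.    0.49 -0.02]
```

Call:
creep_tool(offsets=[0,0,2,0,0.5,0,0,0,2,0,0,0,0,0,2,0,0,0,0,0,0,0,0,0])

```text
time_s: 3.75
ee_pos: [468.9, 257.4, 68.5]
ee_rot: [-180.0, -0.0, -154.7]
force: [0.8, 0.1, -0.2]
gripper_width: 0.4
gripper_force: 0.0
```

Call:
creep_tool(offsets=[0,0,1,0,0,0,0,0,1,0,0,0,0,0,0,0,0,0])

```text
time_s: 4.05
ee_pos: [469.1, 257.5, 67.3]
ee_rot: [-180.0, 0.0, -154.7]
force: [0.1, -1.1, 3.3]
gripper_width: 0.4
gripper_force: 1.4
```

Call:
creep_tool(offsets=[0,0,1,0,0,0,0,0,1,0,0,0,0,0,0,0,0,0])

```text
time_s: 4.35
ee_pos: [469.2, 257.6, 67.0]
ee_rot: [-180.0, 0.1, -154.7]
force: [-3.7, -1.9, 15.8]
gripper_width: 0.7
gripper_force: 7.6
```

```bash
python3 g.py
```

```text
housing frame 3.9 68.5 55.0 F [-3.7 -1.9 15.8] rpy [-1.8000e+02  7.0000e-02 -1.5471e+02] q [ 28.  23. 107.  -0.  51. -88.]
```

Call:
creep_tool(offsets=[0,0,-5,0,0,0,0,0,-30,0,0,0,0,0,-30,0,0,0,0,0,-30,0,0,0,4,-36,0,0,0,0,0,-36,0,0,0,0,0,-35,0,0,0,0,0,0,0,0,0,0])

```text
time_s: 5.15
ee_pos: [512.6, 156.1, 159.8]
ee_rot: [-179.9, 0.0, -154.9]
force: [0.4, 0.5, 0.7]
gripper_width: 0.5
gripper_force: 0.0
```

```bash
python3 g.py 0 -38.6 106;  python3 - <<'E'
from h import *
cv2.imwrite('pics/s2.png',cv2.resize(env.grab_frame('scene')[100:285,190:420],(700,563)))
E
```

```text
housing frame -0.3 -41.7 147.8 F [0.4 0.5 0.7] rpy [-1.7992e+02  2.0000e-02 -1.5493e+02] q [ 16.  17. 100.  -0.  63. -99.]
togo tool [-0.3  3.2 41.8] rotvec [-0.08  0.02 -0.23]
```

View pics/s2.png

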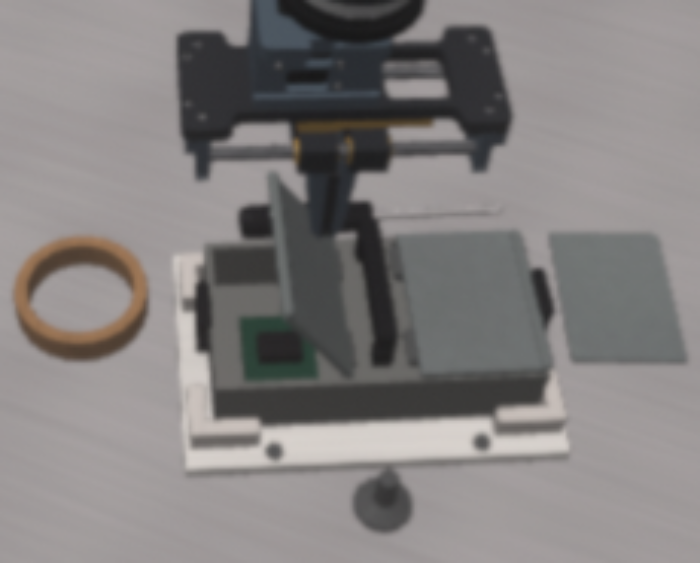

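The left cover lies flat, and the fingers at (325,225) are on the handle side of the right cover. Same arc, mirrored.

Call:
creep_tool(offsets=[0,3,20,0,0,-0.2,0,0,20,0,0,0,0,-4,3,0,0,0,0,-4,3,0,0,0,0,-4,4,0,0,0,0,-4,5,0,0,0,0,-4,5,0,0,0,0,-3,5,0,0,0])

```text
time_s: 6.0
ee_pos: [520.3, 140.8, 95.0]
ee_rot: [-180.0, 0.1, -154.5]
force: [-0.6, 0.2, 1.0]
gripper_width: 0.5
gripper_force: 0.3
```

```bash
python3 g.py
```

```text
housing frame 0.1 -59.0 83.0 F [-0.6  0.2  1. ] rpy [-1.7999e+02  6.0000e-02 -1.5453e+02] q [  14.   21.  104.   -0.   55. -102.]
```

Call:
creep_tool(offsets=[0,-2,5,0,0,0,0,-2,5,0,0,0,0,-1,4,0,0,0,0,-1,3,0,0,0,0,0,3,0,0,0,0,0,0,0,0,0])

```text
time_s: 6.6
ee_pos: [522.0, 135.7, 74.5]
ee_rot: [180.0, -0.0, -154.5]
force: [0.3, 0.2, -0.1]
gripper_width: 0.3
gripper_force: 0.0
```

```bash
python3 g.py 0 -68.5 57
```

```text
housing frame -0.5 -64.2 62.5 F [ 0.3  0.2 -0.1] rpy [ 1.7998e+02 -5.0000e-02 -1.5451e+02] q [  13.   23.  106.    0.   52. -102.]
togo tool [-0.5 -4.3  5.5] rotvec [ 0.02 -0.05  0.19]
```

Call:
creep_tool(offsets=[0,-2,2,0,0,0,0,-2,2,0,0,0,0,0,1,0,0,0,0,0,0,0,0,0])

```text
time_s: 7.0
ee_pos: [524.2, 131.9, 69.8]
ee_rot: [-180.0, 0.0, -154.5]
force: [0.1, -0.4, -0.0]
gripper_width: 0.3
gripper_force: 0.0
```

Call:
creep_tool(offsets=[0,0,1,0,0,0,0,0,1,0,0,0,0,0,0,0,0,0])

```text
time_s: 7.3
ee_pos: [523.8, 132.0, 67.7]
ee_rot: [180.0, -0.0, -154.5]
force: [-0.3, 0.6, -0.4]
gripper_width: 0.4
gripper_force: 0.0
```

Call:
creep_tool(offsets=[0,0,1,0,0,0,0,0,1,0,0,0,0,0,0,0,0,0])

```text
time_s: 7.6
ee_pos: [524.1, 132.1, 67.1]
ee_rot: [-180.0, 0.0, -154.5]
force: [-1.6, -1.0, 8.5]
gripper_width: 0.4
gripper_force: 4.2
```

```bash
python3 g.py
```

```text
housing frame -0.1 -68.4 55.1 F [-1.6 -1.   8.5] rpy [-1.7999e+02  3.0000e-02 -1.5451e+02] q [  13.   23.  106.   -0.   51. -103.]
```

Call:
creep_tool(offsets=[0,0,1,0,0,0,0,0,0,0,0,0], only="force:")

```text
force: [-4.5, -0.4, 13.7]
gripper_force: 7.1
```

Call:
creep_tool(offsets=[0,0,-5,0,0,0,0,0,-30,0,0,0,0,0,-30,0,0,0,0,0,-30,0,0,0,0,34,0,0,0,-0.2,0,34,0,0,0,0,0,0,0,0,0,0], aperture=70, grip_force=45)

```text
time_s: 8.5
ee_pos: [493.2, 195.9, 160.2]
ee_rot: [179.9, 0.0, -154.1]
force: [-0.6, -0.0, -1.0]
gripper_width: 53.7
gripper_force: 0.0
```

```bash
python3 g.py 0 0 120;  python3 - <<'E'
from h import *
np.save('wm.npy',env.camera_model('wrist'),allow_pickle=True)
w=env.grab_frame('wrist');t=env.grab_frame('scene')
cv2.imwrite('pics/w3.png',w);cv2.imwrite('pics/s3r.png',t)
cv2.imwrite('pics/s3.png',np.vstack([np.pad(w,((0,0),(0,0),(0,0))),cv2.resize(t[185:265,230:390],(512,256))])[:600])
E
```

```text
housing frame -0.8 2.4 148.2 F [-0.6 -0.  -1. ] rpy [ 1.7992e+02  1.0000e-02 -1.5413e+02] q [ 20.  17. 100.   0.  63. -96.]
togo tool [-0.8 -2.5 28.2] rotvec [0.08 0.01 0.57]
```

View pics/s3.png

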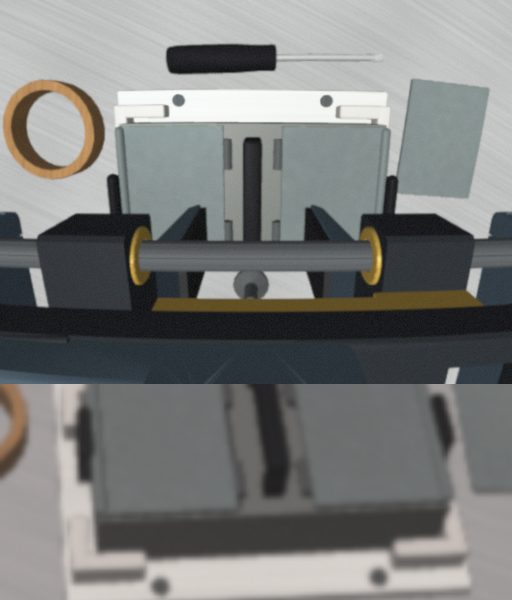

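Both covers lie flat. In the wrist view the bar is at columns 244–261, rows 138–240. I'll measure its axis.

Run:
```python
from h import *
m=np.load('wm.npy',allow_pickle=True).item(); w=cv2.imread('pics/w3.png').max(2)
pts=[]
for r in range(150,226,5):
    c=np.where(w[r,232:272]<60)[0]+232
    if len(c): pts.append([(c.min()+c.max())/2,r]); 
pts=np.array(pts); print(pts[::4].tolist())
P=onz(m,pts,98)[:,:2]; a=np.polyfit(np.hypot(*(P-P[0]).T),P,1); print(np.degrees(np.arctan2(*a[0][::-1])))
c=np.array([495,194.]);t=np.radians(25.3);ux=np.array([np.cos(t),np.sin(t)]);uy=np.array([-ux[1],ux[0]])
print('bar in housing est frame',((P-c)@np.c_[ux,uy])[::3].round(1).tolist())
# nest top edge corners at z12
E=onz(m,[(118,92),(387,93)],12)[:,:2]; print(E, E.mean(0), np.degrees(np.arctan2(*(E[0]-E[1])))); print((E-c)@np.c_[ux,uy])
e=onz(m,[(253,138)],98)[:,:2];print('near end',(e-c)@np.c_[ux,uy])
```

```text
[[252.0, 150.0], [252.0, 170.0], [252.0, 190.0], [252.0, 210.0]]
25.714376064079442
bar in housing est frame [[-41.2, 0.1], [-30.4, 0.2], [-19.4, 0.3], [-8.2, 0.4], [3.2, 0.5], [15.0, 0.6]]
[[471.52012422  40.3429548 ]
 [360.42344195 272.06090258]] [415.97178308 156.20192869] 154.38470947564284
[[ -86.89429249 -128.88434365]
 [ -88.30837719  128.08585015]]
near end [[-49.6398338   0.7893009]]
```

Call:
creep_tool(offsets=[-1,-2,20,0,0,0.2,0,0,20,0,0,0,0,0,20,0,0,0,0,0,15,0,0,0,0,0,10,0,0,0,0,0,0,0,0,0])

```text
time_s: 9.2
ee_pos: [495.9, 191.0, 73.6]
ee_rot: [180.0, -0.2, -154.6]
force: [-0.4, -0.4, -0.1]
gripper_width: 69.9
gripper_force: 0.0
```

```bash
python3 g.py 0 0.4 60
```

```text
housing frame -0.4 -3.1 61.6 F [-0.4 -0.4 -0.1] rpy [ 1.7999e+02 -1.7000e-01 -1.5456e+02] q [ 20.  22. 107.  -0.  52. -96.]
togo tool [-0.4  3.5  1.6] rotvec [ 0.01 -0.17  0.14]
```

Call:
creep_tool(offsets=[0,3.5,1.5,0,0,-0.2,0,0,0,0,0,0,0,0,0,0,0,0])

```text
time_s: 9.5
ee_pos: [495.4, 195.4, 74.2]
ee_rot: [-180.0, 0.1, -154.3]
force: [0.0, -0.0, -1.0]
gripper_width: 69.9
gripper_force: 0.0
```

```bash
python3 g.py 0 .4 60
```

```text
housing frame 1.0 1.1 62.2 F [ 0. -0. -1.] rpy [-1.7999e+02  9.0000e-02 -1.5430e+02] q [ 20.  22. 107.  -0.  51. -95.]
togo tool [ 1.  -0.7  2.2] rotvec [-0.01  0.09  0.4 ]
```

Call:
creep_tool(offsets=[0,0,0,0,0,0,0,0,0,0,0,0,0,0,0,0,0,0,0,0,0,0,0,0,0,0,0,0,0,0,0,0,0,0,0,0,0,0,0,0,0,0,0,0,0,0,0,0], aperture=0, grip_force=45)

```text
time_s: 10.3
ee_pos: [495.1, 194.9, 73.4]
ee_rot: [-180.0, -0.0, -154.3]
force: [0.6, -1.6, 0.3]
gripper_width: 13.5
gripper_force: 45.0
```

```bash
python3 g.py 0 .4 60
```

```text
housing frame 0.5 0.8 61.4 F [ 0.6 -1.6  0.3] rpy [-179.98   -0.   -154.31] q [ 20.  22. 107.  -0.  51. -95.]
togo tool [ 0.5 -0.4  1.4] rotvec [-0.02 -0.    0.39]
```

Gripped at 13.5 mm with 45 N. Lifting slowly, then checking.

Call:
creep_tool(offsets=[0,0,-3,0,0,0,0,0,-5,0,0,0,0,0,-8,0,0,0,0,0,-10,0,0,0,0,0,-12,0,0,0,0,0,-12,0,0,0,0,0,-12,0,0,0,0,0,-10,0,0,0])

```text
time_s: 11.1
ee_pos: [495.2, 195.3, 147.0]
ee_rot: [-180.0, 0.1, -154.3]
force: [0.7, -0.6, -6.1]
gripper_width: 13.9
gripper_force: 45.0
```

Call:
creep_tool(offsets=[0,0,-10,0,0,0,0,0,-8,0,0,0,0,0,-6,0,0,0,0,0,-4,0,0,0,0,0,0,0,0,0,0,0,0,0,0,0,0,0,0,0,0,0,0,0,0,0,0,0])

```text
time_s: 11.9
ee_pos: [494.7, 195.1, 173.0]
ee_rot: [180.0, -0.1, -154.3]
force: [-0.5, -0.4, -6.7]
gripper_width: 13.8
gripper_force: 45.0
```

```bash
python3 g.py
```

Run:
```python
from h import *
cv2.imwrite('pics/s4.png',np.hstack([cv2.resize(env.grab_frame('scene')[100:285,190:420],(460,370)),cv2.resize(env.grab_frame('wrist'),(340,255))[:370] if 0 else np.pad(cv2.resize(env.grab_frame('wrist'),(340,255)),((0,115),(0,0),(0,0)))]))
```

```text
housing frame 0.2 1.1 161.0 F [-0.5 -0.4 -6.7] rpy [ 1.7999e+02 -5.0000e-02 -1.5431e+02] q [ 20.  16.  99.   0.  65. -95.]
```

View pics/s4.png

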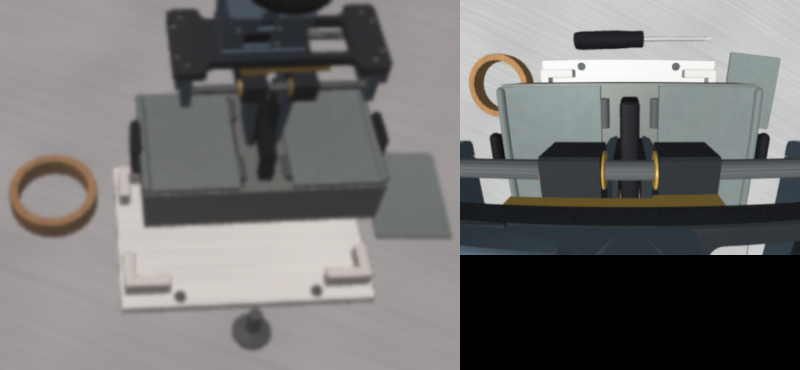

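The housing hangs level at (260,150) in the left-hand view, about 100 mm up, with both covers shut and the bystanders where they were. Handing in.

```bash
python3 -c "
from workcell import env
print(env.job_done())"
```

```text
the job is handed in; nothing more can be done
None
```

Both covers are shut, the gripper is holding the housing level about 100 mm above its nest, and the job is handed in; the hand-in returned no verdict.

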